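Tip the spare soaps into the washstand drawer and click it shut

TASK

Put the two spare soap tablets away: tip the yellow flip-top case over the open drawer, without upending it, so that both slide out into the drawer, and stand the case back upright on the ledge. Then push the drawer home until it clicks into its catch and stays, stopping as soon as you feel its firm stop: never force it or shove the drawer box along the ledge. Leave the other things where they are.

Things in the scene. Friction and masses are not known exactly. Their poses are not given: they have to be found in the camera images.
- unit: blue steel drawer box standing loose on the ledge, about 4 kg in all, with rubber feet, 180 wide (y) x 90 high, open front towards its -x; origin on its underside, mid-width; the top runs from x = -110 to 110 mm, floor and side cheeks (4 mm) from -140 to 110. The fingers must not press the drawer with more than 32 N at its seat, impact included (push the last 50 mm at 20 mm/s or less); the box may slide when pushed harder.
- drawer (a joint): how far the white drawer is out (m) along the unit's -x; at 0 the inner side of its front panel is level with the front edge of the box top. Friction about 1.5 N. The seat (a firm stop behind the catch) is hidden and differs each time: the seated drawer rests somewhere between 0 and 0.030 m out, so it must be felt.
- catch (a joint): how far the hidden spring catch under the drawer is pressed down (m): 0 while the drawer is short of it, 0.0035 at its crest, about 0.002 with the drawer seated. The drawer meets it 13 mm before its seat; getting over takes about 7 N (read as up to 10 N with noise or a brisk push); the crest lies 5 mm before the seat; let go earlier it springs back, past it it snaps in to the firm stop.
- drawer_front (a point): centre of the outer face of the drawer's flat front panel, 45 mm above the unit's underside; the panel is 168 wide, 78 high (from 6 to 84 mm up), 10 thick, with no protruding handle; axes as the unit
- drawer_in (a point): centre of the drawer's inner floor, 29 mm above the unit's underside; the inside is 186 long (x, +-93) x 156 wide (y, +-78) x 49 deep; inner face of the front panel at x = -93; axes as the unit. Only the part that is pulled out is open from above, the rest is under the box
- case_center (a point): centre of the yellow flip-top soap case, loose, 100 long (x) x 56 wide (y) x 44 high, 3 mm walls, 0.13 kg: a closed box whose mouth is the whole end towards its own -x, covered by an orange flap. The centre is 22 mm above its underside. Grip across its 56 mm width. It stands with the mouth roughly towards the robot
- flap (a joint): orange end flap of the case, 39 mm long, hinged along the top edge of the mouth (rad): 0 closed, grows outward; it swings freely by its own weight as the case is tipped mouth down; hangs plumb. The tablets slide from about 25 degrees; 45 to 50 degrees empties the case
- tablet_a_center (a point): centre of the pink soap tablet, 34 x 24 x 12, 18 g, at first inside the case
- tablet_b_center (a point): centre of the green soap tablet, 34 x 24 x 12, 18 g, at first inside the case behind the pink one
- bodna: red plastic bodna (water pot with spout and handle), 145 mm wide body, 165 high; bystander; origin at the centre of its underside
- tumbler: clear glass tumbler, 72 mm wide, 110 high; bystander; origin at the centre of its underside
- brush_cup: white ceramic cup with two toothbrushes, 76 mm wide, 180 high with the brushes; bystander; origin at the centre of its underside
- shampoo: green bottle, 56 mm wide, 160 high; bystander; origin at the centre of its underside
- steel_plate: small flat steel plate, 170 mm wide, 18 high; bystander; origin at the centre of its underside
- cream_jar: white jar with blue lid, 60 mm wide, 50 high; bystander; origin at the centre of its underside
Things that resemble listed ones, but are neither listed nor needed, are in the scene too. There is more than one size of the part that bears case_center; the job needs the smallest.

How it is judged:
On the way, in this order (a step that is already met when the one before it is completed fails the run):
1. both soap tablets lie in the drawer while it is still open (x of tablet_a_center in the frame of drawer_in between -0.095 and 0.095 m and y of tablet_a_center in the frame of drawer_in between -0.08 and 0.08 m and z of tablet_a_center in the frame of drawer_in between -0.003 and 0.045 m and x of tablet_b_center in the frame of drawer_in between -0.095 and 0.095 m and y of tablet_b_center in the frame of drawer_in between -0.08 and 0.08 m and z of tablet_b_center in the frame of drawer_in between -0.003 and 0.045 m and value of joint drawer above 0.05 m), for 0.2 s.
2. the drawer is home in its catch with both tablets in it (value of joint drawer below 0.032 m and value of joint catch between 0.001 and 0.0029 m and x of tablet_a_center in the frame of drawer_in between -0.095 and 0.095 m and y of tablet_a_center in the frame of drawer_in between -0.08 and 0.08 m and z of tablet_a_center in the frame of drawer_in between -0.003 and 0.045 m and x of tablet_b_center in the frame of drawer_in between -0.095 and 0.095 m and y of tablet_b_center in the frame of drawer_in between -0.08 and 0.08 m and z of tablet_b_center in the frame of drawer_in between -0.003 and 0.045 m), for 0.4 s.
At the end, for the whole second after the job is handed in: Both tablets are in the drawer, the drawer is seated past its catch (out by less than 32 mm, the catch pressing it home at 1.0 to 2.9 mm) and at rest, and the case stands upright on the ledge (its centre 15 to 30 mm up, tilt below 0.15 rad) (all of step 2 and angle between case_center's own z axis and vertical below 0.15 rad and height (world z) of case_center between 0.015 and 0.03 m and linear speed of unit below 0.01 m/s and velocity of joint drawer below 0.01 m/s); the robot touches nothing.
It fails at once if the drawer was forced: pressed by the fingers with more than 32 N at or near its seat (contact force between the fingers and unit above 32 N and value of joint drawer below 0.034 m).
It fails at once if the drawer box shifted more than 8 mm on the ledge (distance of unit from where it was at the start of the episode above 0.008 m).
It fails at once if the case was tipped beyond 80 degrees (angle between case_center's own z axis and vertical above 1.4 rad).
It fails at once if a bystander was moved more than 30 mm (distance of any of bodna, tumbler, brush_cup, shampoo, steel_plate, cream_jar from where it was at the start of the episode above 0.03 m).
It also fails if it takes over 66 s, if anything falls off the work surface, if the arm or the gripper's body presses on something with over 40 N, if the wrist force passes 120 N, or if a joint passes its speed limit or range.

ROBOT

A 6-joint arm with a two-finger parallel gripper is mounted at the origin on the work surface. World frame = base frame: x ahead of the robot, y to its left, z up, the work surface at z = 0. Lengths are in m, angles in rad, forces in N, time in s.
With the tool pointing down it reaches from about 0.375 to 0.975 m from the base axis. Payload 3.8 kg.
Tool frame: the origin (TCP) lies at the centre of the arm's flange, where the gripper is bolted on; the fingertips stand 166 mm ahead of it and the grasp point (between the pads) lies 147 mm ahead of it; z points along the fingers, y is the line along which they close (so a half turn about z gives the same grasp; the last joint's range is limited). The gripper opens to 88 mm and grips with 3 to 60 N. Pads are 18 mm wide; open, the fingers measure 123 mm over their backs; the gripper's body (75 mm by 187 mm) begins 45 mm behind the grasp point.
Start: joints at [-1.25, 0.264, 1.604, -0, 1.274, -0.037], TCP at [0.236, -0.632, 0.405] pointing down, gripper open.
Joint ranges: [-2.63, 2.63], [-0.94, 2.18], [0.31, 2.57], [-1.31, 4.45], [0, 2.66], [-2.55, 2.55]. Speed limits (rad/s): [2.57, 2.57, 3.14, 3.14, 3.14, 3.14].

INTERFACE

Orientations are given as [roll, pitch, yaw] about the fixed x, y, z axes, in that order (R = Rz(yaw) Ry(pitch) Rx(roll)).
In Python, from bench import * gives the robot as it stands. The module is installed in compiled form; this text tells all that it offers.
- The arm moves only by the tool play_rows, never from a script. Its argument "rows" is a list of rows, each a list of 3 entries, a list of its own where there are three numbers: the turn, a rotation vector about the world's x, y, z scaled (see below), then the shift along the world's x, y, z scaled (see below), then the opening in per cent of the stroke, from 0 (shut) to 100 (fully open). In form: [[[wx, wy, wz], [dx, dy, dz], grip], ...]. A call has 1 to 10 rows; each row is the pose to reach, as a shift and turn from the pose commanded when the call began; what a row does not reach only later rows make up. The controller multiplies each number of a shift by 0.2 m and each number of a turn by 30 degrees. A row lasts 1/12 s, in which the tool goes at most 41.7 mm and 7.16 degrees, less where a joint would pass 70% of its speed; a pose out of reach is approached as far as the arm can. A call with a number of a shift or a turn outside -1 to 1 is refused whole. A call with a gripper value outside its range is refused whole. The fingers move at their own pace and stop on an object; "force" is the grip in N (left out, the last holds). Time passes only in rows, so rows that repeat a pose let the fingers close. It gives the time, the measured TCP pose, the force, the opening and the grip force at its end, in the units of the state.
- state(): the state, without advancing time (a new reading comes with each control period).
- snapshot(name): name is "scene" or "side" or "wrist"; returns a dict with "img" (480x640x3 uint8, red, green, blue), "depth" (480x640 float32, m along the optical axis (not along the pixel's ray), 0 where there is no reading), "fx", "fy", "cx", "cy" (pixels), "position" and "orientation" of the camera in the world; the wrist camera has in their place "tool_from_camera" (4x4, takes a point from camera to tool coordinates, whose origin is the TCP and whose axes are the flange's). Camera axes: x right, y down, z forward; pixel columns grow to the right and rows downward; lengths in m; the calibration is good to about 2 mm. A picture is of the moment at which its call begins: read the wrist's pose just before it.
- finish_job(): hands the job in; it is judged then, once.
The state is a dict: "clock": time; "q": joint angles; "dq": joint speeds; "joint_efforts": joint torques, N m; "ee_pos": TCP position; "tcp_rot": TCP orientation; "force": force on the tool from outside, world axes, zero at the start; "moment": the same for the moment, N m; "finger_gap": opening from 0.0 (shut) to 1.0 (fully open); "gripper_force": force on a finger pad.
Only numpy, scipy, OpenCV 4.12 (cv2) and the standard library are available. Lean on these libraries where they do the work, as an engineer would, in place of code of your own. Each camera call takes 0.05 s, during which the arm holds its last target. There are 200 camera calls.

## Working session

There is one attempt and no reset: what is moved stays moved. The work goes in short steps, Python scripts to look and compute and a tool call to move; the robot and the scene stay as the last step left them, time stands still between calls to the robot, and variables do not carry over. Pictures are saved under pics/ and viewed, at most 10 in all, crops included, and the job is handed in when it is done.

Besides the shell and the picture viewer there is one more tool, called after ">>>" as name([rows], argument=value, ...), one row to a line, values as JSON. play_rows: Moves the arm, as the interface text tells. Its arguments: {"type":"object","properties":{"rows":{"type":"array","items":{"type":"array"}},"force":{"type":"number"}},"required":["rows"]}

```bash
mkdir -p pics; cat > h.py <<'E'
from bench import *
import numpy as np, cv2
from scipy.spatial.transform import Rotation as R
def snap(n,f):
    s=snapshot(n); cv2.imwrite(f'pics/{f}.png',s['img'][:,:,::-1]); np.savez(f'{f}.npz',**{k:v for k,v in s.items()}); return s
E
python3 - <<'E'
from h import *
s=snap('scene','s1'); print(s['position'],s['orientation'],s['fx'])
s=snap('side','d1'); print(s['position'],s['orientation'])
print(state())
E
```

```text
[ 1.21136536 -0.72129473  1.01222455] [-2.36602548  0.01441619  0.68484854] 555.2401157663884
[0.2896433  1.15607925 0.82845068] [-2.12955649 -0.01281238 -2.87889461]
{'clock': 0.1, 'q': array([-1.24988228e+00,  2.64643998e-01,  1.60518057e+00, -3.30233232e-06,
        1.27371340e+00, -3.69030978e-02]), 'dq': array([ 0.000178  ,  0.00030389, -0.0044951 , -0.00146573,  0.00173685,
       -0.00082509]), 'joint_efforts': array([ 8.94930563e-04, -5.03619540e+01, -3.58071542e+01,  7.30586867e-02,
        2.32647930e-02, -4.77743038e-05]), 'ee_pos': array([ 0.23630781, -0.63196806,  0.4035657 ]), 'tcp_rot': array([-3.13964855e+00, -6.86180530e-05,  3.57818044e-01]), 'force': array([ 0.22000423, -0.12763386, -0.40378995]), 'moment': array([ 0.02365065, -0.00609034, -0.00101577]), 'gripper_force': 0.0, 'finger_gap': 1.0008451427787497}
```

View pics/s1.png

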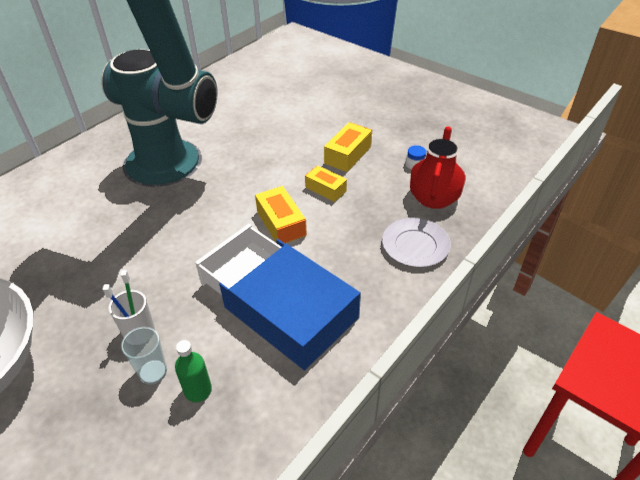

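View pics/d1.png

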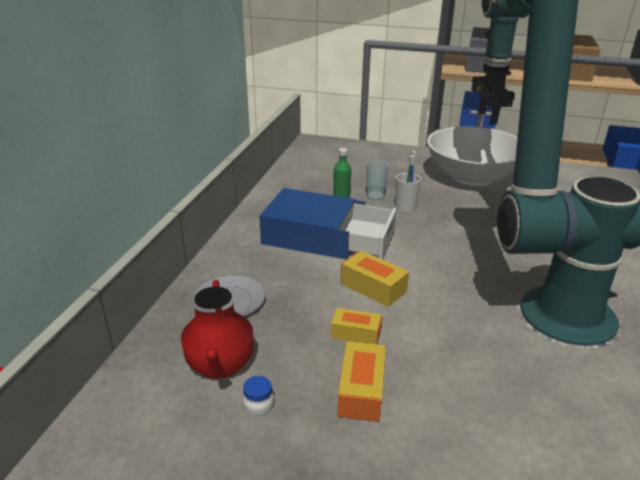

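The scene view shows three yellow cases. The smallest is the middle one, at about (326,183) in the scene view and (357,326) in the side view. The blue box is at (290,300) with its open white drawer at (240,260), facing the robot. I'll fit poses from depth.

```bash
cat >> h.py <<'E'
def cloud(s):
    d=s['depth']; v,u=np.indices(d.shape)
    P=np.stack([(u-s['cx'])/s['fx']*d,(v-s['cy'])/s['fy']*d,d],-1)
    return P@R.from_euler('xyz',s['orientation']).as_matrix().T+s['position']
def rect(Q):
    (c,wh,a)=cv2.minAreaRect((Q[:,:2]*1000).astype(np.float32)); return np.round(c,1),np.round(wh,1),round(a,1)
E
python3 - <<'E'
from h import *
for f in('s1','d1'):
    s=dict(np.load(f+'.npz')); P=cloud(s); h=cv2.cvtColor(s['img'],cv2.COLOR_RGB2HSV)
    ok=(s['depth']>0)
    yel=ok&(h[...,0]>3)&(h[...,0]<33)&(h[...,1]>150)&(h[...,2]>80)
    n,l,st,_=cv2.connectedComponentsWithStats(yel.astype(np.uint8))
    for i in range(1,n):
        if st[i,4]>200:
            Q=P[l==i]; zt=np.percentile(Q[:,2],90); T=Q[abs(Q[:,2]-zt)<.005]; print(f,'yel',st[i],'ztop',zt.round(4),rect(T))
    bl=ok&(h[...,0]>100)&(h[...,0]<125)&(h[...,1]>150)&(P[...,0]<1.1)&(P[...,0]>.2)
    T=P[bl&(abs(P[...,2]-.09)<.005)&(P[...,1]<0.15)]; print('blue top',len(T),rect(T))
    x,y=P[...,0],P[...,1]
    W=ok&(h[...,1]<60)&(h[...,2]>130)&(abs(P[...,2]-.082)<.005)&(x>.2)&(x<.9)&(abs(y)<.4)
    n,l,st,c=cv2.connectedComponentsWithStats(W.astype(np.uint8))
    for i in range(1,n):
        if st[i,4]>25: print('white',st[i],c[i],P[l==i].mean(0),rect(P[l==i]))
    for u,v in {'s1':[(438,185),(416,155),(415,243),(250,265)],'d1':[(217,345),(257,390),(368,222),(230,295)]}[f]: print(u,v,P[v,u].round(3))
E
```

```text
s1 yel [ 324  123   48   49 1515] ztop 0.0625 (array([419.3, 362.7]), array([ 83.6, 150.1]), 7.8)
s1 yel [305 166  41  36 949] ztop 0.0441 (array([464.7, 197.3]), array([106.2,  60.4]), 2.5)
s1 yel [ 255  186   51   57 1859] ztop 0.0629 (array([461.4,  15.4]), array([ 79.5, 151.1]), 65.8)
blue top 6613 (array([ 641.3, -282.6]), array([446.5, 283.6]), 71.1)
white [196 224  56  44 291] [222.67010309 244.88659794] [ 0.46115568 -0.17864747  0.0812975 ] (array([ 459.7, -174.2]), array([ 20.8, 167.3]), 0.3)
438 185 [0.744 0.311 0.086]
416 155 [0.607 0.431 0.046]
415 243 [0.773 0.173 0.002]
250 265 [ 0.516 -0.153  0.026]
d1 yel [ 341  252   67   54 2304] ztop 0.0634 (array([457.5,  23.5]), array([ 83.9, 148.3]), 64.6)
d1 yel [ 332  309   53  112 4508] ztop 0.0637 (array([414.5, 368.8]), array([ 77. , 151.8]), 7.3)
blue top 2327 (array([ 683. , -176.9]), array([186.6, 214.5]), 87.8)
white [403 187  11   3  27] [408.44444444 187.92592593] [ 0.4339097  -0.39379769  0.08156289] (array([ 435. , -392.5]), array([29.8, 12.9]), 4.0)
white [375 208  21  32 133] [386.90977444 224.42857143] [ 0.45842792 -0.15679077  0.08272004] (array([ 458.9, -165.7]), array([171. ,  22.2]), 83.6)
217 345 [0.69  0.415 0.093]
257 390 [0.593 0.463 0.049]
368 222 [ 0.525 -0.245  0.031]
230 295 [0.685 0.349 0.165]
```

```bash
python3 - <<'E'
from h import *
a=cv2.imread('pics/s1.png')[130:310,180:380]; b=cv2.imread('pics/d1.png')[180:430,240:440]
a=cv2.resize(a,(400,360),interpolation=3); b=cv2.resize(b,(400,500),interpolation=3)
o=np.zeros((500,800,3),np.uint8); o[:360,:400]=a; o[:,400:]=b; cv2.imwrite('pics/c1.png',o)
E
```

```text
(no output)
```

View pics/c1.png

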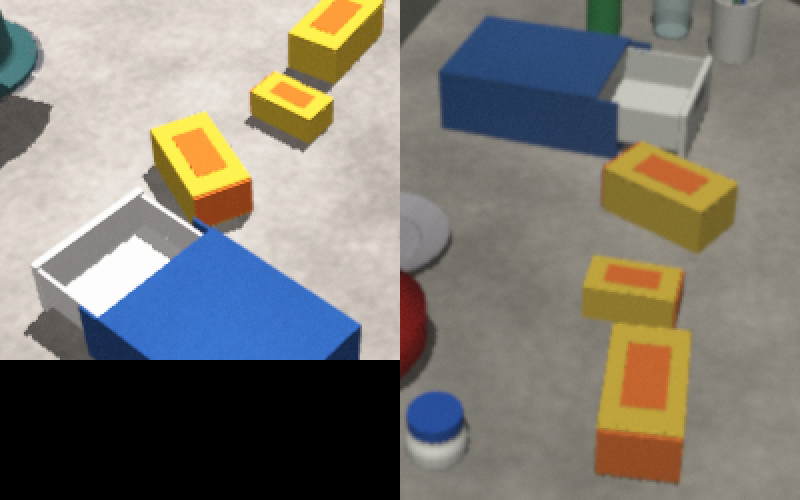

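The crop confirms the small case lies with its long axis almost along x and its mouth (orange end) toward the robot. Its centre is about (0.465, 0.197) and its yaw about 2.5°. Moving over it.

>>> play_rows([
  [[0,0,-0.6],[1,1,0],100],
  [[0,0,-0.6],[1,1,0],100],
  [[0,0,-0.6],[1,1,0],100],
  [[0,0,-0.6],[1,1,0],100],
  [[0,0,-0.6],[1,1,0],100],
  [[0,0,-0.6],[1,1,0],100],
  [[0,0,-0.6],[1,1,0],100],
])

```text
clock: 0.68
ee_pos: [0.4379, -0.4298, 0.4042]
tcp_rot: [-3.14, 0.0, 0.044]
force: [0.4, 0.1, -0.2]
finger_gap: 1.003
gripper_force: 0.0
```

>>> play_rows([
  [[0,0,0],[0,1,0],100],
  [[0,0,0],[0,1,0],100],
  [[0,0,0],[0,1,0],100],
  [[0,0,0],[0,1,0],100],
  [[0,0,0],[0,1,0],100],
])

```text
clock: 1.1
ee_pos: [0.4357, -0.2296, 0.404]
tcp_rot: [-3.14, 0.001, 0.044]
force: [0.6, 0.3, 0.9]
finger_gap: 1.003
gripper_force: 0.0
```

>>> play_rows([
  [[0,0,0],[0,1,0],100],
  [[0,0,0],[0,1,0],100],
  [[0,0,0],[0,1,0],100],
  [[0,0,0],[0,1,0],100],
  [[0,0,0],[0,1,0],100],
])

```text
clock: 1.52
ee_pos: [0.4355, -0.0298, 0.4044]
tcp_rot: [-3.141, 0.0, 0.044]
force: [-0.5, 0.8, -0.2]
finger_gap: 1.0
gripper_force: 0.0
```

>>> play_rows([
  [[0,0,0],[0,1,0],100],
  [[0,0,0],[0,1,0],100],
  [[0,0,0],[0,1,0],100],
  [[0,0,0],[0,1,0],100],
  [[0,0,0],[0,1,0],100],
  [[0,0,0],[0,1,0],100],
  [[0,0,0],[0,1,0],100],
])

```text
clock: 2.1
ee_pos: [0.4359, 0.1693, 0.4042]
tcp_rot: [3.141, 0.001, 0.048]
force: [-0.5, -1.0, 0.2]
finger_gap: 1.002
gripper_force: 0.0
```

```bash
python3 - <<'E'
from h import *
st=state(); print(st['q'],st['ee_pos'],st['tcp_rot'],st['clock'])
s=snap('wrist','w1'); T=s['tool_from_camera']; d=s['depth']; v,u=np.indices(d.shape)
P=np.stack([(u-s['cx'])/s['fx']*d,(v-s['cy'])/s['fy']*d,d],-1)@T[:3,:3].T+T[:3,3]
P=P@R.from_euler('xyz',st['tcp_rot']).as_matrix().T+st['ee_pos']
h=cv2.cvtColor(s['img'],cv2.COLOR_RGB2HSV)
m=(d>0)&(h[...,1]>130)&(abs(P[...,2]-.044)<.005)&(abs(P[...,1]-.197)<.06)&(abs(P[...,0]-.465)<.09)
print(m.sum(),rect(P[m]))
E
```

```text
[ 3.17229910e-01 -1.36107760e-01  2.02901964e+00 -2.71199041e-04
  1.24985645e+00  1.84022551e+00] [0.43590581 0.16927616 0.40421876] [3.14103174e+00 1.06480003e-03 4.78861329e-02] 2.1
6595 (array([461.9, 201.9]), array([102.4,  55.9]), 1.7)
```

View pics/w1.png

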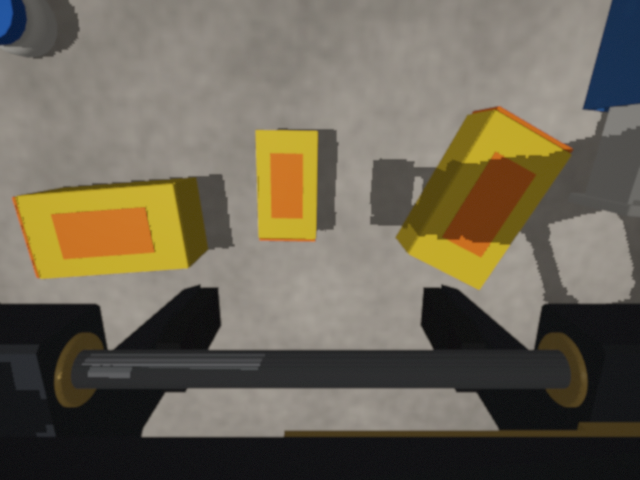

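The wrist view shows the small case at (287,185) with its flap edge toward the robot. Refined centre is (0.462, 0.201) with yaw about 2°. I'll grasp it with the tool leaned back 15°.

>>> play_rows([
  [[0,0.5,0],[0.32,0.157,-0.57],100],
  [[0,0.5,0],[0.32,0.157,-0.57],100],
  [[0,0.5,0],[0.32,0.157,-0.57],100],
  [[0,0.5,0],[0.32,0.157,-0.57],100],
  [[0,0.5,0],[0.32,0.157,-0.57],100],
  [[0,0.5,0],[0.32,0.157,-0.57],100],
])

```text
clock: 2.65
ee_pos: [0.5003, 0.1978, 0.2907]
tcp_rot: [-3.131, 0.263, 0.043]
force: [-0.3, 0.7, -0.0]
finger_gap: 0.997
gripper_force: 0.0
```

>>> play_rows([
  [[0,0,0],[0,0,-0.12],100],
  [[0,0,0],[0,0,-0.24],100],
  [[0,0,0],[0,0,-0.36],100],
  [[0,0,0],[0,0,-0.46],100],
  [[0,0,0],[0,0,-0.54],100],
  [[0,0,0],[0,0,-0.59],100],
  [[0,0,0],[0,0,-0.6],100],
  [[0,0,0],[0,0,-0.6],100],
])

```text
clock: 3.32
ee_pos: [0.5005, 0.1989, 0.1722]
tcp_rot: [-3.129, 0.26, 0.045]
force: [0.3, -0.1, 0.3]
finger_gap: 0.998
gripper_force: 0.0
```

>>> play_rows([
  [[0,0,0],[0,0,0],55],
  [[0,0,0],[0,0,0],55],
  [[0,0,0],[0,0,0],55],
  [[0,0,0],[0,0,0],55],
  [[0,0,0],[0,0,0],55],
  [[0,0,0],[0,0,0],55],
  [[0,0,0],[0,0,0],55],
  [[0,0,0],[0,0,0],55],
], force=15)

```text
clock: 3.98
ee_pos: [0.5007, 0.1994, 0.1713]
tcp_rot: [-3.129, 0.261, 0.045]
force: [-0.1, 1.0, 5.8]
finger_gap: 0.632
gripper_force: 15.0
```

>>> play_rows([
  [[0,0,0],[0,0,0.05],55],
  [[0,0,0],[0,0,0.15],55],
  [[0,0,0],[0,0,0.27],55],
  [[0,0,0],[0,0,0.39],55],
  [[0,0,0],[0,0,0.51],55],
  [[0,0,0],[0,0,0.61],55],
  [[0,0,0],[0,0,0.68],55],
  [[0,0,0],[0,0,0.7],55],
])

```text
clock: 4.65
ee_pos: [0.5011, 0.1992, 0.3136]
tcp_rot: [-3.129, 0.257, 0.045]
force: [0.7, -0.4, -1.1]
finger_gap: 0.631
gripper_force: 15.0
```

```bash
python3 - <<'E'
from h import *
st=state(); print(st['force'],st['ee_pos'])
s=snap('side','d2'); P=cloud(s); h=cv2.cvtColor(s['img'],cv2.COLOR_RGB2HSV); ok=s['depth']>0
b=ok&(h[...,0]>100)&(h[...,0]<125)&(h[...,1]>120)&(abs(P[...,2]-.09)<.004)&(abs(P[...,0]-.68)<.15)&(abs(P[...,1]+.18)<.12)
s2=dict(np.load('s1.npz'));P2=cloud(s2);h2=cv2.cvtColor(s2['img'],cv2.COLOR_RGB2HSV)
b2=(h2[...,0]>100)&(h2[...,0]<125)&(h2[...,1]>120)&(abs(P2[...,2]-.09)<.004)&(abs(P2[...,0]-.68)<.15)&(abs(P2[...,1]+.18)<.12)
print(rect(P[b]),rect(P2[b2]))
w=(h2[...,1]<70)&(P2[...,2]>.02)&(P2[...,2]<.09)&(P2[...,0]<.58)&(P2[...,0]>.42)&(abs(P2[...,1]+.175)<.1)
Q=P2[w]; print(rect(Q), rect(Q[abs(Q[:,2]-.029)<.004]))
w=(h2[...,1]<90)&(abs(P2[...,2]-.05)<.01)&(P2[...,0]<.47)&(P2[...,0]>.40)&(abs(P2[...,1]+.175)<.06); print('face',P2[w].mean(0),w.sum())
cv2.imwrite('pics/c2.png',cv2.resize(s['img'][100:400,220:540,::-1],(640,600)))
E
```

```text
[ 0.7253443  -0.42690362 -1.06715209] [0.50105425 0.1992065  0.3135557 ]
(array([ 689.7, -176.1]), array([186.1, 204.7]), 86.9) (array([ 681.8, -184.2]), array([183.4, 228.9]), 87.9)
(array([ 509. , -176.7]), array([176.2, 113.7]), 87.5) (array([ 494.4, -176.7]), array([165.1,  75.7]), 85.5)
face [ 0.46395612 -0.17534518  0.04988379] 240
```

View pics/c2.png

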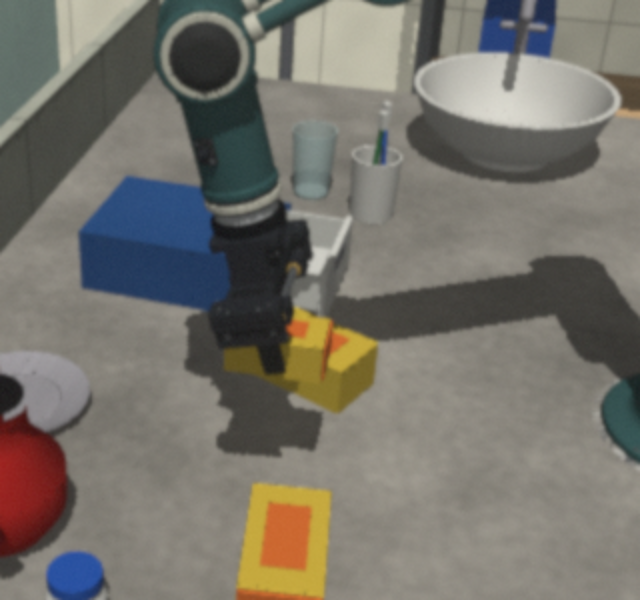

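The case is held cleanly. The drawer opening spans x 0.463–0.573 and y about -0.25 to -0.10, and the unit's yaw is about -2.3°. Carrying the case over.

>>> play_rows([
  [[0,0,0],[0,-0.03,0],55],
  [[0,0,0],[0,-0.09,0],55],
  [[0,0,0],[0,-0.18,0],55],
  [[0,0,0],[0,-0.29,0],55],
  [[0,0,0],[0,-0.41,0],55],
  [[0,0,0],[0,-0.53,0],55],
  [[0,0,0],[0,-0.65,0],55],
  [[0,0,0],[0,-0.77,0],55],
  [[0,0,0],[0,-0.87,0],55],
  [[0,0,0],[0,-0.95,0],55],
])

```text
clock: 5.53
ee_pos: [0.4992, 0.0067, 0.3088]
tcp_rot: [-3.13, 0.265, 0.044]
force: [1.1, 0.1, -1.4]
finger_gap: 0.635
gripper_force: 15.0
```

>>> play_rows([
  [[0,0,0],[0.04,-0.09,0],55],
  [[0,0,0],[0.08,-0.19,0],55],
  [[0,0,0],[0.14,-0.31,0],55],
  [[0,0,0],[0.2,-0.44,0],55],
  [[0,0,0],[0.26,-0.57,0],55],
  [[0,0,0],[0.32,-0.7,0],55],
  [[0,0,0],[0.37,-0.81,0],55],
  [[0,0,0],[0.4,-0.88,0],55],
  [[0,0,0],[0.415,-0.92,0],55],
  [[0,0,0],[0.415,-0.92,0],55],
])

```text
clock: 6.37
ee_pos: [0.5831, -0.1764, 0.3095]
tcp_rot: [-3.129, 0.263, 0.043]
force: [-0.4, -0.1, -1.0]
finger_gap: 0.637
gripper_force: 15.0
```

>>> play_rows([
  [[0,0,0],[0,0,-0.02],55],
  [[0,0,0],[0,0,-0.05],55],
  [[0,0,0],[0,0,-0.09],55],
  [[0,0,0],[0,0,-0.13],55],
  [[0,0,0],[0,0,-0.16],55],
  [[0,0,0],[0,0,-0.17],55],
  [[0,0,0],[0,0,-0.17],55],
])

```text
clock: 6.95
ee_pos: [0.5829, -0.1743, 0.2754]
tcp_rot: [-3.129, 0.264, 0.046]
force: [-0.1, 0.8, -2.1]
finger_gap: 0.63
gripper_force: 15.0
```

>>> play_rows([
  [[0,-0.1,0],[-0.04,0.008,0],55],
  [[0,-0.2,0],[-0.08,0.0,0.014],55],
  [[0,-0.3,0],[-0.12,0,0.019],55],
  [[0,-0.4,0],[-0.16,0,0.023],55],
  [[0,-0.5,0],[-0.2,0,0.023],55],
  [[0,-0.6,0],[-0.24,0,0.021],55],
  [[0,-0.7,0],[-0.28,0,0.018],55],
  [[0,-0.8,0],[-0.32,0,0.013],55],
])

```text
clock: 7.62
ee_pos: [0.5191, -0.1748, 0.28]
tcp_rot: [3.134, -0.16, 0.045]
force: [-0.2, 0.8, -0.7]
finger_gap: 0.637
gripper_force: 15.0
```

>>> play_rows([
  [[0,-0.1,0],[-0.04,0,-0.008],55],
  [[0,-0.2,0],[-0.08,0,-0.018],55],
  [[0,-0.3,0],[-0.12,0,-0.031],55],
  [[0,-0.4,0],[-0.155,0,-0.044],55],
  [[0,-0.5,0],[-0.19,0,-0.06],55],
  [[0,-0.6,0],[-0.225,0,-0.077],55],
  [[0,-0.7,0],[-0.26,0,-0.097],55],
  [[0,-0.8,0],[-0.295,0,-0.118],55],
  [[0,-0.8,0],[-0.295,0,-0.118],55],
  [[0,-0.8,0],[-0.295,0,-0.118],55],
])

```text
clock: 8.45
ee_pos: [0.4598, -0.1747, 0.2556]
tcp_rot: [3.114, -0.574, 0.051]
force: [0.5, 1.1, -1.3]
finger_gap: 0.631
gripper_force: 15.0
```

>>> play_rows([
  [[0,0,0],[0,0,0],55],
  [[0,0,0],[0,0,0],55],
  [[0,0,0],[0,0,0],55],
  [[0,0,0],[0,0,0],55],
  [[0,0,0],[0,0,0],55],
  [[0,0,0],[0,0,0],55],
  [[0,0,0],[0,0,0],55],
  [[0,0,0],[0,0,0],55],
])

```text
clock: 9.12
ee_pos: [0.4604, -0.1748, 0.2556]
tcp_rot: [3.113, -0.575, 0.052]
force: [-0.2, -0.5, -1.2]
finger_gap: 0.636
gripper_force: 15.0
```

```bash
python3 - <<'E'
from h import *
print(state()['force'])
a=snap('scene','s3')['img'][150:350,120:380,::-1]; b=snap('side','d3')['img'][100:300,240:440,::-1]
o=np.hstack([cv2.resize(a,(455,350)),cv2.resize(b,(345,350))]); cv2.imwrite('pics/c3.png',o)
E
```

```text
[-0.1958346  -0.49398005 -1.23516425]
```

View pics/c3.png

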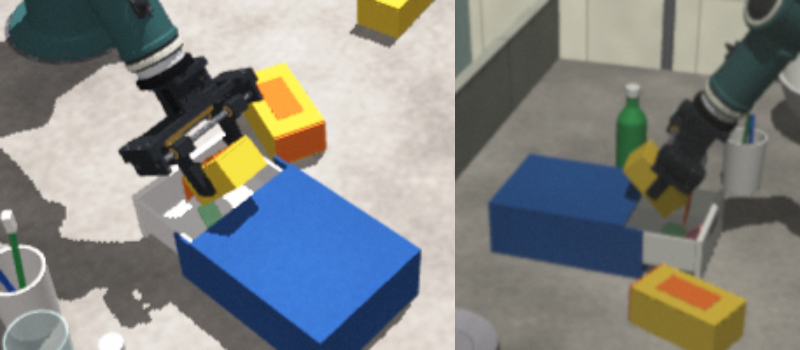

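Green shows in the drawer at crop (207,212), with a pink hint at (693,232). I'll raise the case while it's still tipped, to check both.

>>> play_rows([
  [[0,0,0],[0,0,0.05],55],
  [[0,0,0],[0,0,0.13],55],
  [[0,0,0],[0,0,0.23],55],
  [[0,0,0],[0,0,0.35],55],
  [[0,0,0],[0,0,0.45],55],
  [[0,0,0],[0,0,0.5],55],
  [[0,0,0],[0,0,0.5],55],
])

```text
clock: 9.8
ee_pos: [0.4614, -0.1754, 0.359]
tcp_rot: [3.109, -0.581, 0.054]
force: [-0.4, -0.4, -0.4]
finger_gap: 0.635
gripper_force: 15.0
```

```bash
python3 - <<'E'
from h import *
for n,f in(('scene','s4'),('side','d4')):
    s=snap(n,f); P=cloud(s); h=cv2.cvtColor(s['img'],cv2.COLOR_RGB2HSV)
    reg=(P[...,0]>.45)&(P[...,0]<.6)&(abs(P[...,1]+.175)<.09)&(P[...,2]>.02)&(P[...,2]<.08)&(h[...,1]>50)
    for nm,m in(('green',(h[...,0]>40)&(h[...,0]<85)),('pink',(h[...,0]>155)|(h[...,0]<4))):
        Q=P[reg&m]; print(f,nm,len(Q),np.median(Q,0) if len(Q) else '')
a=cv2.imread('pics/s4.png')[150:350,120:380]; b=cv2.imread('pics/d4.png')[100:300,240:440]
cv2.imwrite('pics/c4.png',np.hstack([cv2.resize(a,(455,350)),cv2.resize(b,(345,350))]))
E
```

```text
s4 green 61 [ 0.52411773 -0.19639739  0.0370891 ]
s4 pink 157 [ 0.48243193 -0.17138895  0.0476851 ]
d4 green 69 [ 0.51787995 -0.17967972  0.03962431]
d4 pink 43 [ 0.4822058  -0.16061088  0.04815164]
```

View pics/c4.png

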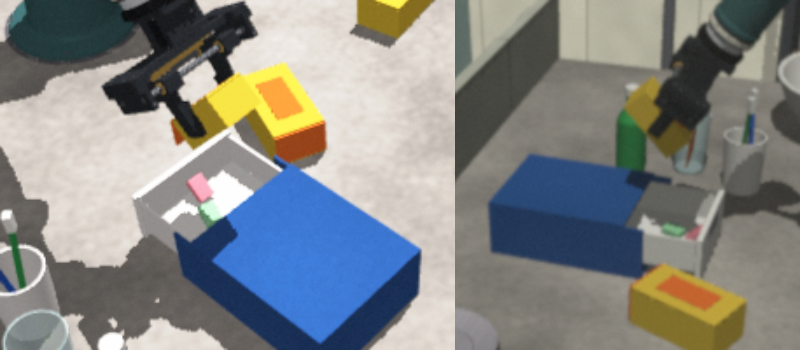

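Both tablets are in the drawer: pink at crop (200,186), green at (209,211). Returning the case to where it stood.

>>> play_rows([
  [[0,0.04,0],[0,0.03,0],55],
  [[0,0.12,0],[0.01,0.09,0],55],
  [[0,0.2,0],[0.02,0.18,0],55],
  [[0,0.3,0],[0.03,0.29,0],55],
  [[0,0.4,0],[0.05,0.41,0],55],
  [[0,0.5,0],[0.06,0.53,0],55],
  [[0,0.6,0],[0.07,0.65,0],55],
  [[0,0.7,0],[0.08,0.77,0],55],
  [[0,0.8,0],[0.1,0.87,0],55],
  [[0,0.8,0],[0.1,0.93,0],55],
])

```text
clock: 10.73
ee_pos: [0.4803, 0.0131, 0.3533]
tcp_rot: [3.136, -0.151, 0.046]
force: [0.4, 0.9, -1.8]
finger_gap: 0.636
gripper_force: 15.0
```

>>> play_rows([
  [[0,0.08,0],[0.01,0.08,0],55],
  [[0,0.18,0],[0.02,0.18,0],55],
  [[0,0.28,0],[0.03,0.3,0],55],
  [[0,0.38,0],[0.05,0.43,0],55],
  [[0,0.48,0],[0.06,0.56,0],55],
  [[0,0.58,0],[0.07,0.69,0],55],
  [[0,0.68,0],[0.08,0.8,0],55],
  [[0,0.76,0],[0.1,0.88,0],55],
  [[0,0.8,0],[0.1,0.945,0],55],
  [[0,0.8,0],[0.1,0.945,0],55],
])

```text
clock: 11.57
ee_pos: [0.5002, 0.2019, 0.3534]
tcp_rot: [-3.129, 0.266, 0.047]
force: [0.5, 0.2, -1.0]
finger_gap: 0.633
gripper_force: 15.0
```

>>> play_rows([
  [[0,0,0],[0,0,-0.06],55],
  [[0,0,0],[0,0,-0.18],55],
  [[0,0,0],[0,0,-0.32],55],
  [[0,0,0],[0,0,-0.46],55],
  [[0,0,0],[0,0,-0.6],55],
  [[0,0,0],[0,0,-0.72],55],
  [[0,0,0],[0,0,-0.81],55],
  [[0,0,0],[0,0,-0.87],55],
  [[0,0,0],[0,0,-0.9],55],
  [[0,0,0],[0,0,-0.91],55],
])

```text
clock: 12.4
ee_pos: [0.4997, 0.1993, 0.1725]
tcp_rot: [-3.131, 0.263, 0.044]
force: [0.0, 0.1, -0.7]
finger_gap: 0.637
gripper_force: 15.0
```

>>> play_rows([
  [[0,0,0],[0,0,0],55],
  [[0,0,0],[0,0,0],55],
  [[0,0,0],[0,0,0],70],
  [[0,0,0],[0,0,0],85],
  [[0,0,0],[0,0,0],100],
  [[0,0,0],[0,0,0],100],
  [[0,0,0],[0,0,0],100],
  [[0,0,0],[0,0,0],100],
])

```text
clock: 13.07
ee_pos: [0.5004, 0.2002, 0.1739]
tcp_rot: [-3.13, 0.261, 0.045]
force: [0.1, 0.4, -0.4]
finger_gap: 1.001
gripper_force: 0.0
```

>>> play_rows([
  [[0,0,0],[0,0,0.05],100],
  [[0,0,0],[0,0,0.15],100],
  [[0,0,0],[0,0,0.3],100],
  [[0,0,0],[0,0,0.45],100],
  [[0,-0.1,0],[0,0,0.6],100],
  [[0,-0.3,0],[0,0,0.7],100],
  [[0,-0.5,0],[0,0,0.75],100],
  [[0,-0.5,0],[0,0,0.75],100],
])

```text
clock: 13.73
ee_pos: [0.5009, 0.2006, 0.3284]
tcp_rot: [-3.139, -0.011, 0.044]
force: [-0.2, 0.6, -1.0]
finger_gap: 1.002
gripper_force: 0.0
```

```bash
python3 - <<'E'
from h import *
st=state(); print(st['clock'],st['ee_pos'],st['tcp_rot'])
s=snap('side','d5'); P=cloud(s); h=cv2.cvtColor(s['img'],cv2.COLOR_RGB2HSV)
m=(h[...,0]<33)&(h[...,1]>130)&(abs(P[...,1]-.2)<.05)&(abs(P[...,0]-.465)<.08)&(P[...,2]>.002)&(P[...,2]<.06)
Q=P[m];print(m.sum(),Q[:,2].max(),rect(Q)); T=Q[Q[:,2]>.038]; A=np.c_[T[:,:2],np.ones(len(T))]; print(np.linalg.lstsq(A,T[:,2],rcond=None)[0])
cv2.imwrite('pics/c5.png',cv2.resize(s['img'][180:420,240:500,::-1],(650,600)))
E
```

```text
13.7333 [0.50085252 0.20061681 0.32844297] [-3.13948145 -0.0106496   0.04432102]
1459 0.04810023881678127 (array([462. , 203.9]), array([103.8,  64. ]), 1.1)
[ 0.0052888  -0.01766262  0.04460688]
```

View pics/c5.png

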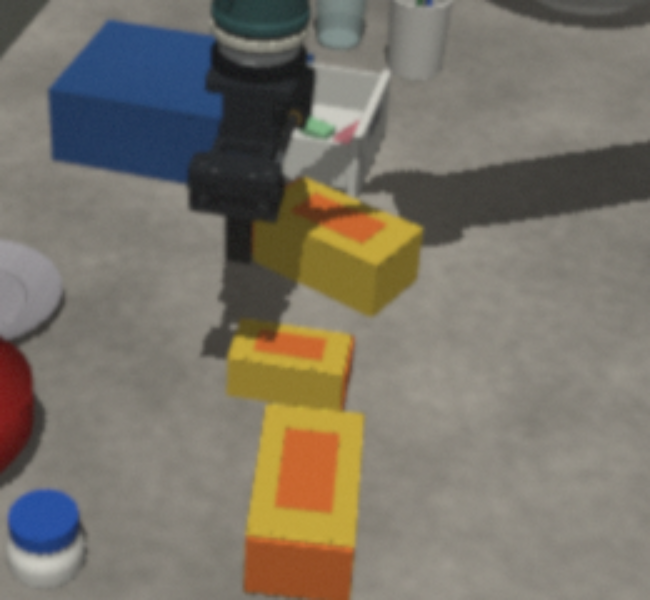

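The case stands upright at its spot, at crop (290,365). Closing the fingers and going in front of the drawer panel.

>>> play_rows([
  [[0,0,-0.16],[-0.25,-0.93,0],0],
  [[0,0,-0.16],[-0.25,-0.93,0],0],
  [[0,0,-0.16],[-0.25,-0.93,0],0],
  [[0,0,-0.16],[-0.25,-0.93,0],0],
  [[0,0,-0.16],[-0.25,-0.93,0],0],
  [[0,0,-0.16],[-0.25,-0.93,0],0],
])

```text
clock: 14.28
ee_pos: [0.4484, 0.0108, 0.322]
tcp_rot: [3.141, 0.007, -0.044]
force: [-0.2, 0.1, 0.3]
finger_gap: 0.567
gripper_force: 0.0
```

>>> play_rows([
  [[0,0,0],[-0.26,-0.93,0],0],
  [[0,0,0],[-0.26,-0.93,0],0],
  [[0,0,0],[-0.26,-0.93,0],0],
  [[0,0,0],[-0.26,-0.93,0],0],
  [[0,0,0],[-0.26,-0.93,0],0],
  [[0,0,0],[-0.26,-0.93,0],0],
  [[0,0,0],[-0.26,-0.93,0],0],
])

```text
clock: 14.87
ee_pos: [0.3981, -0.1724, 0.3228]
tcp_rot: [-3.139, 0.003, -0.044]
force: [-0.1, -0.5, -0.3]
finger_gap: 0.044
gripper_force: 0.0
```

>>> play_rows([
  [[0,0,0],[0,0,-0.1],0],
  [[0,0,0],[0,0,-0.22],0],
  [[0,0,0],[0,0,-0.34],0],
  [[0,0,0],[0,0,-0.45],0],
  [[0,0,0],[0,0,-0.54],0],
  [[0,0,0],[0,0,-0.57],0],
  [[0,0,0],[0,0,-0.57],0],
])

```text
clock: 15.45
ee_pos: [0.3977, -0.17, 0.2075]
tcp_rot: [-3.138, 0.005, -0.038]
force: [0.1, 0.5, 1.1]
finger_gap: -0.0
gripper_force: 0.0
```

```bash
python3 - <<'E'
from h import *
st=state(); print(st['clock'],st['ee_pos'],st['tcp_rot'],st['force'])
s=snap('side','d6'); P=cloud(s); s2=snap('scene','s6')
cv2.imwrite('pics/c6.png',np.hstack([cv2.resize(s2['img'][180:340,120:330,::-1],(400,305)),cv2.resize(s['img'][150:300,260:456,::-1],(400,305))]))
E
```

```text
15.45 [ 0.39770142 -0.17000015  0.20751583] [-3.13840539  0.00549985 -0.03843871] [0.13814776 0.47182375 1.05656157]
```

View pics/c6.png

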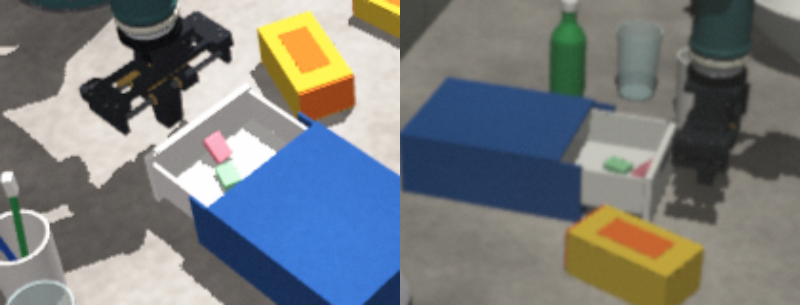

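Fingers are closed in front of the panel, with the pink and green tablets visible in the drawer. Starting the push at 20 mm/s.

>>> play_rows([
  [[0,0,0],[0.03,0,0.01],0],
  [[0,0,0],[0.08,0,0.01],0],
  [[0,0,0],[0.13,0,0.01],0],
  [[0,0,0],[0.16,0,0.01],0],
  [[0,0,0],[0.17,-0.01,0.01],0],
  [[0,0,0],[0.178,-0.01,0.01],0],
  [[0,0,0],[0.186,-0.01,0.01],0],
  [[0,0,0],[0.194,-0.01,0.01],0],
  [[0,0,0],[0.202,-0.01,0.01],0],
  [[0,0,0],[0.21,-0.01,0.01],0],
])

```text
clock: 16.38
ee_pos: [0.4402, -0.1738, 0.2116]
tcp_rot: [-3.141, 0.0, -0.04]
force: [-0.5, 0.2, 0.3]
finger_gap: 0.007
gripper_force: 0.0
```

>>> play_rows([
  [[0,0,0],[0.008,0,0],0],
  [[0,0,0],[0.016,0,0],0],
  [[0,0,0],[0.024,-0.001,0],0],
  [[0,0,0],[0.032,-0.001,0],0],
  [[0,0,0],[0.04,-0.002,0],0],
  [[0,0,0],[0.048,-0.002,0],0],
  [[0,0,0],[0.056,-0.002,0],0],
  [[0,0,0],[0.064,-0.003,0],0],
  [[0,0,0],[0.072,-0.003,0],0],
  [[0,0,0],[0.08,-0.003,0],0],
])

```text
clock: 17.22
ee_pos: [0.4565, -0.1744, 0.2116]
tcp_rot: [3.142, 0.0, -0.04]
force: [-2.4, -1.2, -0.6]
finger_gap: 0.007
gripper_force: 0.8
```

>>> play_rows([
  [[0,0,0],[0.008,0,0],0],
  [[0,0,0],[0.016,0,0],0],
  [[0,0,0],[0.024,-0.001,0],0],
  [[0,0,0],[0.032,-0.001,0],0],
  [[0,0,0],[0.04,-0.002,0],0],
  [[0,0,0],[0.048,-0.002,0],0],
  [[0,0,0],[0.056,-0.002,0],0],
  [[0,0,0],[0.064,-0.003,0],0],
  [[0,0,0],[0.072,-0.003,0],0],
  [[0,0,0],[0.08,-0.003,0],0],
])

```text
clock: 18.05
ee_pos: [0.4725, -0.1751, 0.2117]
tcp_rot: [3.141, 0.0, -0.04]
force: [-1.6, -0.9, -0.2]
finger_gap: 0.009
gripper_force: 0.8
```

>>> play_rows([
  [[0,0,0],[0.008,0,0],0],
  [[0,0,0],[0.016,0,0],0],
  [[0,0,0],[0.024,-0.001,0],0],
  [[0,0,0],[0.032,-0.001,0],0],
  [[0,0,0],[0.04,-0.002,0],0],
  [[0,0,0],[0.048,-0.002,0],0],
  [[0,0,0],[0.056,-0.002,0],0],
  [[0,0,0],[0.064,-0.003,0],0],
  [[0,0,0],[0.072,-0.003,0],0],
  [[0,0,0],[0.08,-0.003,0],0],
])

```text
clock: 18.88
ee_pos: [0.4885, -0.1757, 0.2117]
tcp_rot: [3.142, 0.0, -0.04]
force: [-1.7, -0.3, 0.5]
finger_gap: 0.007
gripper_force: 0.8
```

>>> play_rows([
  [[0,0,0],[0.006,0,0],0],
  [[0,0,0],[0.012,0,0],0],
  [[0,0,0],[0.018,-0.001,0],0],
  [[0,0,0],[0.024,-0.001,0],0],
  [[0,0,0],[0.03,-0.001,0],0],
  [[0,0,0],[0.036,-0.001,0],0],
  [[0,0,0],[0.042,-0.002,0],0],
  [[0,0,0],[0.048,-0.002,0],0],
  [[0,0,0],[0.054,-0.002,0],0],
  [[0,0,0],[0.06,-0.002,0],0],
])

```text
clock: 19.72
ee_pos: [0.5005, -0.1761, 0.2117]
tcp_rot: [3.141, -0.0, -0.04]
force: [-1.8, -1.3, 0.1]
finger_gap: 0.004
gripper_force: 0.8
```

>>> play_rows([
  [[0,0,0],[0.003,0,0],0],
  [[0,0,0],[0.006,0,0],0],
  [[0,0,0],[0.009,0,0],0],
  [[0,0,0],[0.012,0,0],0],
  [[0,0,0],[0.015,-0.001,0],0],
  [[0,0,0],[0.018,-0.001,0],0],
  [[0,0,0],[0.021,-0.001,0],0],
  [[0,0,0],[0.024,-0.001,0],0],
])

```text
clock: 20.38
ee_pos: [0.5053, -0.1762, 0.2117]
tcp_rot: [-3.142, -0.0, -0.04]
force: [-1.6, -0.9, -0.1]
finger_gap: 0.006
gripper_force: 0.8
```

>>> play_rows([
  [[0,0,0],[0.003,0,0],0],
  [[0,0,0],[0.006,0,0],0],
  [[0,0,0],[0.009,0,0],0],
  [[0,0,0],[0.012,0,0],0],
  [[0,0,0],[0.015,-0.001,0],0],
  [[0,0,0],[0.018,-0.001,0],0],
  [[0,0,0],[0.021,-0.001,0],0],
  [[0,0,0],[0.024,-0.001,0],0],
])

```text
clock: 21.05
ee_pos: [0.5101, -0.1764, 0.2117]
tcp_rot: [-3.142, -0.0, -0.04]
force: [-2.2, 0.5, 0.8]
finger_gap: 0.004
gripper_force: 0.8
```

>>> play_rows([
  [[0,0,0],[0.003,0,0],0],
  [[0,0,0],[0.006,0,0],0],
  [[0,0,0],[0.009,0,0],0],
  [[0,0,0],[0.012,0,0],0],
  [[0,0,0],[0.015,-0.001,0],0],
  [[0,0,0],[0.018,-0.001,0],0],
])

```text
clock: 21.55
ee_pos: [0.5137, -0.1766, 0.2117]
tcp_rot: [-3.141, 0.0, -0.04]
force: [-1.8, 0.5, 0.3]
finger_gap: 0.003
gripper_force: 0.8
```

>>> play_rows([
  [[0,0,0],[0.003,0,0],0],
  [[0,0,0],[0.006,0,0],0],
  [[0,0,0],[0.009,0,0],0],
  [[0,0,0],[0.012,0,0],0],
  [[0,0,0],[0.015,-0.001,0],0],
  [[0,0,0],[0.018,-0.001,0],0],
])

```text
clock: 22.05
ee_pos: [0.5172, -0.1768, 0.2117]
tcp_rot: [-3.141, 0.0, -0.04]
force: [-1.0, 0.2, 1.6]
finger_gap: 0.005
gripper_force: 0.8
```

>>> play_rows([
  [[0,0,0],[0.003,0,0],0],
  [[0,0,0],[0.006,0,0],0],
  [[0,0,0],[0.009,0,0],0],
  [[0,0,0],[0.012,0,0],0],
  [[0,0,0],[0.015,-0.001,0],0],
  [[0,0,0],[0.018,-0.001,0],0],
])

```text
clock: 22.55
ee_pos: [0.5205, -0.177, 0.2116]
tcp_rot: [-3.141, 0.001, -0.04]
force: [-4.1, 0.5, 2.9]
finger_gap: 0.006
gripper_force: 2.1
```

>>> play_rows([
  [[0,0,0],[0.003,0,0],0],
  [[0,0,0],[0.006,0,0],0],
  [[0,0,0],[0.009,0,0],0],
  [[0,0,0],[0.012,0,0],0],
  [[0,0,0],[0.015,-0.001,0],0],
  [[0,0,0],[0.018,-0.001,0],0],
])

```text
clock: 23.05
ee_pos: [0.5238, -0.1772, 0.2117]
tcp_rot: [-3.141, 0.002, -0.04]
force: [-4.7, 0.4, 2.9]
finger_gap: 0.002
gripper_force: 2.4
```

The catch has been met at about 0.519. Going in smaller steps.

>>> play_rows([
  [[0,0,0],[0.003,0,0],0],
  [[0,0,0],[0.006,0,0],0],
  [[0,0,0],[0.009,0,0],0],
  [[0,0,0],[0.012,0,0],0],
])

```text
clock: 23.38
ee_pos: [0.5269, -0.1772, 0.2117]
tcp_rot: [3.142, -0.0, -0.04]
force: [-2.5, 1.1, 2.4]
finger_gap: 0.006
gripper_force: 1.4
```

>>> play_rows([
  [[0,0,0],[0.002,0,0],0],
  [[0,0,0],[0.004,0,0],0],
  [[0,0,0],[0.006,0,0],0],
])

```text
clock: 23.63
ee_pos: [0.5282, -0.1773, 0.2117]
tcp_rot: [3.141, -0.0, -0.04]
force: [-2.3, 0.1, 1.8]
finger_gap: 0.005
gripper_force: 1.0
```

>>> play_rows([
  [[0,0,0],[0.002,0,0],0],
  [[0,0,0],[0.004,0,0],0],
  [[0,0,0],[0.006,0,0],0],
])

```text
clock: 23.88
ee_pos: [0.5293, -0.1773, 0.2116]
tcp_rot: [3.141, -0.0, -0.04]
force: [-0.9, 0.2, 1.2]
finger_gap: 0.006
gripper_force: 0.7
```

>>> play_rows([
  [[0,0,0],[0.002,0,0],0],
  [[0,0,0],[0.004,0,0],0],
  [[0,0,0],[0.006,0,0],0],
])

```text
clock: 24.13
ee_pos: [0.5306, -0.1773, 0.2117]
tcp_rot: [3.141, -0.0, -0.04]
force: [-0.1, -0.6, -0.7]
finger_gap: 0.004
gripper_force: 0.3
```

>>> play_rows([
  [[0,0,0],[0.002,0,0],0],
  [[0,0,0],[0.004,0,0],0],
  [[0,0,0],[0.006,0,0],0],
])

```text
clock: 24.38
ee_pos: [0.5319, -0.1773, 0.2118]
tcp_rot: [3.141, -0.001, -0.04]
force: [0.2, -0.4, 0.2]
finger_gap: 0.005
gripper_force: 0.0
```

>>> play_rows([
  [[0,0,0],[0.002,0,0],0],
  [[0,0,0],[0.004,0,0],0],
  [[0,0,0],[0.004,0,0],0],
])

```text
clock: 24.63
ee_pos: [0.5326, -0.1773, 0.2119]
tcp_rot: [3.141, -0.001, -0.04]
force: [-0.4, 0.3, 0.7]
finger_gap: 0.005
gripper_force: 0.0
```

>>> play_rows([
  [[0,0,0],[0.002,0,0],0],
  [[0,0,0],[0.004,0,0],0],
  [[0,0,0],[0.004,0,0],0],
])

```text
clock: 24.88
ee_pos: [0.533, -0.1773, 0.2117]
tcp_rot: [-3.142, 0.001, -0.04]
force: [-2.2, 0.6, 2.2]
finger_gap: 0.006
gripper_force: 0.9
```

>>> play_rows([
  [[0,0,0],[0.002,0,0],0],
  [[0,0,0],[0.004,0,0],0],
  [[0,0,0],[0.004,0,0],0],
])

```text
clock: 25.13
ee_pos: [0.5332, -0.1773, 0.2117]
tcp_rot: [-3.141, 0.002, -0.04]
force: [-5.5, 0.0, 4.3]
finger_gap: 0.006
gripper_force: 2.7
```

The position is stalling while force rises: this is the firm stop, after the snap. Backing off and checking.

>>> play_rows([
  [[0,0,0],[-0.02,0,0],0],
  [[0,0,0],[-0.06,0,0],0],
  [[0,0,0],[-0.15,0,0],0],
  [[0,0,0],[-0.3,0,0],0],
  [[0,0,0],[-0.45,0,0],0],
  [[0,0,0],[-0.6,0,0.1],0],
  [[0,0,0],[-0.6,0,0.3],0],
  [[0,0,0],[-0.6,0,0.5],0],
  [[0,0,0],[-0.6,0,0.6],0],
  [[0,0,0],[-0.6,0,0.6],0],
])

```text
clock: 25.97
ee_pos: [0.4155, -0.1782, 0.3376]
tcp_rot: [3.137, -0.011, -0.04]
force: [0.7, 0.0, 0.2]
finger_gap: 0.006
gripper_force: 0.0
```

```bash
python3 - <<'E'
from h import *
print(state()['clock'],state()['ee_pos'])
for n,f in(('side','d7'),('scene','s7')):
    s=snap(n,f); P=cloud(s); h=cv2.cvtColor(s['img'],cv2.COLOR_RGB2HSV)
    b=(h[...,0]>100)&(h[...,0]<125)&(h[...,1]>120)&(abs(P[...,2]-.09)<.004)&(abs(P[...,0]-.68)<.15)&(abs(P[...,1]+.18)<.12)
    w=(h[...,1]<70)&(P[...,2]>.07)&(P[...,2]<.09)&(P[...,0]<.58)&(P[...,0]>.42)&(abs(P[...,1]+.175)<.07)
    print(f,rect(P[b]),np.percentile(P[w][:,0],[2,50,98]))
a=cv2.imread('pics/s7.png')[130:370,120:400]; b=cv2.imread('pics/d7.png')[160:400,220:500]
cv2.imwrite('pics/c7.png',np.hstack([cv2.resize(a,(400,343)),cv2.resize(b,(400,343))]))
E
```

```text
25.9667 [ 0.4155273  -0.17819384  0.33756877]
d7 (array([ 677.4, -175.2]), array([191.7, 230.1]), 87.7) [0.54074707 0.54608234 0.56926559]
s7 (array([ 675.5, -183.3]), array([183.3, 241.1]), 87.7) [0.54448881 0.55300201 0.55921408]
```

View pics/c7.png

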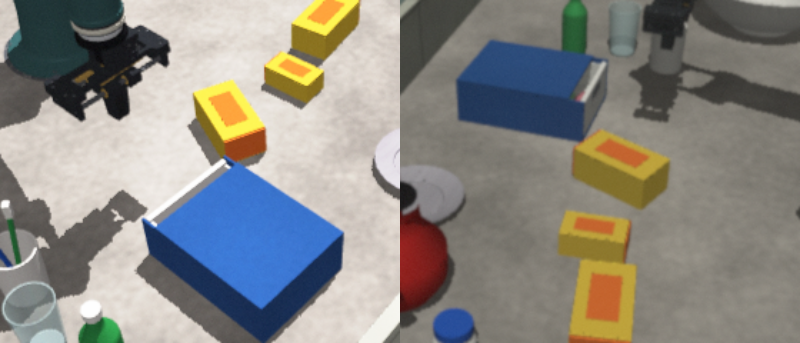

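The drawer is about 21 mm out, which matches where the stop was felt, and it stayed after release. The case is upright and the bystanders are untouched. Handing in.

```bash
python3 -c "
from bench import *
print(finish_job())"
```

```text
the job is handed in; nothing more can be done
None
```

The job is handed in, though the hand-in gave no verdict: both tablets are in the drawer, it snapped past its catch to a stop felt at about 5.5 N and stayed about 21 mm out after I let go, and the case is upright where it started.

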